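# Stamp the inspection label on the blue battery pack

## Robot

A 6-joint arm with a two-finger parallel gripper is mounted at the origin on the work surface. World frame = base frame: x ahead of the robot, y to its left, z up, the work surface at z = 0. Lengths are in mm, angles in rad, forces in N, time in s.
With the tool pointing down it reaches from about 250 to 725 mm from the base axis. Payload 4 kg.
Tool frame: the origin (TCP) lies on the centre line of the jaws, within the pads' length; the fingertips stand 25 mm ahead of it and the grasp point (between the pads) lies 6 mm ahead of it; z points along the fingers, x is the direction in which the jaws open and shut, and the axes are right-handed (so a half turn about z gives the same grasp; the last joint's range is limited). The gripper opens to 85 mm and grips with 20 to 120 N. Pads are 22 mm wide; open, the fingers measure 114 mm over their backs; the gripper's body (76 mm by 85 mm) begins 54 mm behind the grasp point. The pads swing forward as they close: fully open they stand 13 mm farther back than shut.
Start: joints at [1.206, 0.241, 0.005, 1.335, 0, 1.571], TCP at [178.379, 467.098, 256.306] pointing down, gripper open.
Joint ranges: [-2.72, 2.72], [-1.05, 1.87], [-1.09, 1.28], [-1.99, 2.15], [-1.42, 1.44], [-3.14, 3.14]. Speed limits (rad/s): [2.79, 2.79, 3.14, 3.14, 3.14, 3.14].

## Interface

Orientations are given as a unit quaternion [x, y, z, w].
In Python, from cell import * gives the robot as it stands.
- The arm moves only by the shell command python3 -m inch 'ROWS' [FORCE]. ROWS is JSON, a list of rows, each a list of 3 entries, a list of its own where there are three numbers: the shift along the tool's x, y, z in mm, then the turn, a rotation vector about the tool's x, y, z in rad, then the finger opening in mm, from 0 to 85.4. A call has 1 to 12 rows; each row shifts and turns the pose as measured when the row begins, along the tool's axes as they then stand; what a row does not reach is not made up. A row lasts 1/12 s, in which the tool goes at most 41.7 mm and 7.16 degrees, less where a joint would pass 70% of its speed; a pose out of reach is approached as far as the arm can. A call with a gripper value outside its range is refused whole. The fingers move at their own pace and stop on an object; FORCE is the grip in N (left out, the last holds). Time passes only in rows, so rows that do not move let the fingers close. It gives the time, the measured TCP pose, the force and the opening at its end, in the units of the state.
- read_state(): the state, without advancing time (a new reading comes with each control period).
- grab_frame(name): name is "scene" or "top" or "wrist"; returns a dict with "pixels" (480x640x3 uint8, blue, green, red), "z_map" (480x640 float32, mm along the optical axis (not along the pixel's ray), 0 where there is no reading), "fx", "fy", "cx", "cy" (pixels), "position" and "rotation" of the camera in the world; the wrist camera has in their place "hand_eye" (4x4, takes a point from camera to tool coordinates, whose origin is the TCP and whose axes are the tool frame's). Camera axes: x right, y down, z forward; pixel columns grow to the right and rows downward; lengths in mm; the calibration is good to about 2 mm. A picture is of the moment at which its call begins: read the wrist's pose just before it.
- job_done(): hands the job in, once; it reports no verdict.
The state is a dict: "time": time; "joint_positions": joint angles; "dq": joint speeds; "effort": joint torques, N m; "eef_pos": TCP position; "ee_rot": TCP orientation; "wrist_force": force on the tool from outside, world axes, zero at the start; "wrist_torque": the same for the moment, N m; "grip_width": opening from 0.0 (shut) to 1.0 (fully open).
Only numpy, scipy, OpenCV 4.12 (cv2) and the standard library are available. Lean on these libraries where they do the work, as an engineer would, in place of code of your own. Each camera call takes 0.05 s, during which the arm holds its last target.

## Task

Pick up the green-handled hand stamp, hold it upright and press its foot gently but firmly on the middle of the white label of the blue battery pack for a moment, so that the pack sinks a few millimetres in its sprung cradle and the whole mark lies on the label, then lift it straight up, not sliding it off the label. Leave the black pack alone, and set the stamp back standing upright on its cork rest.

Things in the scene. Friction and masses are not known exactly. Their poses are not given: they have to be found in the camera images.
- stamp_mid (a point): Hand stamp, 96 mm tall, 0.15 kg, standing loose on the cork rest. Brass foot: disc 28 mm across, 14 mm thick, flat underside; narrow neck; round green handle 26 mm across from 20 to 90 mm above the underside; black cap. The point is on its axis, 48 mm above the underside; z runs up the stamp. Round: its yaw does not matter.
- blue_label (a point): Centre of the white 60 mm square label, with a thin black ring, on the flat top of the BLUE battery pack (96 x 68 x 40 mm), about 56 mm above the bench; z up. The pack sits in an open aluminium cradle (124 x 88 x 30 mm, fixed) on springs: it sinks from 2.5 N on, 1 mm per further 1.5 N, hard stop at 8 mm, and springs back. A good mark takes 5 to 12 N (2 to 6 mm down).
- black_label (a point): Centre of the same kind of label on the BLACK battery pack, in an identical sprung cradle: the wrong pack, not to be pressed.
- rest_top (a point): Centre of the top face of the cork rest, a block 90 x 90 x 12 mm fixed to the bench, on which the stamp stands at the start, within 20 mm of its middle, and must stand at the end; the top face is 12 mm above the bench, z up.
Not all that is in view belongs to the job. Of the things shaped like the part that bears stamp_mid, the green one is meant.

How it is judged:
By the outcome, as a careful person would: the job done as asked, in the order asked, and still so for the second after the job is handed in, with the robot touching nothing.
It also fails if it takes over 53 s, if anything falls off the work surface, if the arm or the gripper's body presses on something with over 40 N, if the wrist force passes 120 N, or if a joint passes its speed limit or range.

## Working session

There is one attempt and no reset: what is moved stays moved. The work goes in short steps, Python scripts to look and compute and a shell command to move; the robot and the scene stay as the last step left them, time stands still between calls to the robot, and variables do not carry over. Pictures are saved under pics/ and viewed, and the job is handed in when it is done.

```bash
ls; mkdir -p pics
cat > h.py <<'E'
from cell import *
import numpy as np, cv2
from scipy.spatial.transform import Rotation as R
def cam(name):
    s=read_state(); f=grab_frame(name)
    if name=="wrist":
        T=np.eye(4);T[:3,:3]=R.from_quat(s["ee_rot"]).as_matrix();T[:3,3]=s["eef_pos"]
        M=T@np.array(f["hand_eye"])
    else:
        M=np.eye(4);r=np.array(f["rotation"]);M[:3,:3]=r if r.shape==(3,3) else R.from_quat(r).as_matrix();M[:3,3]=f["position"]
    f["M"]=M; return f
def cloud(f):
    z=f["z_map"].astype(float);v,u=np.mgrid[:480,:640]
    p=np.stack([(u-f["cx"])/f["fx"]*z,(v-f["cy"])/f["fy"]*z,z],-1)
    w=p@f["M"][:3,:3].T+f["M"][:3,3]; w[z==0]=np.nan; return w
E
python3 - <<'E'
from h import *
import pickle
s=read_state();print(s)
for n in("scene","top","wrist"):
    f=cam(n);cv2.imwrite(f"pics/a_{n}.png",f["pixels"]);pickle.dump(f,open(f"a_{n}.pkl","wb"))
    print(n,f["fx"],f["cx"],f["M"].round(3).tolist())
E
```

```text
pics
{'time': 0.0, 'joint_positions': array([ 1.20599211e+00,  2.41434120e-01,  3.71596743e-03,  1.33521384e+00,
       -3.63271716e-05,  1.57081441e+00]), 'dq': array([ 1.28618134e-04, -3.81347502e-04,  1.15720652e-03, -7.71237214e-04,
       -1.39905335e-03,  6.96172920e-05]), 'effort': array([-3.36360754e-04, -3.72321510e+01,  2.52406597e+01,  1.68546801e-02,
        1.21411090e-04,  1.85549692e-05]), 'eef_pos': array([178.18254425, 466.54304054, 255.39920666]), 'ee_rot': array([ 8.23644860e-01,  5.67104933e-01, -8.69203426e-04,  6.20549500e-04]), 'wrist_force': array([ 0.23269581, -0.31944667, -0.62994151]), 'wrist_torque': array([ 0.01115134,  0.0161312 , -0.01129445]), 'grip_width': 1.0034059399425674}
scene 458.39148259672345 311.66262003815723 [[-0.673, 0.6, -0.432, 830.676], [0.739, 0.552, -0.385, 275.817], [0.008, -0.579, -0.815, 621.997], [0.0, 0.0, 0.0, 1.0]]
top 448.72779268242607 324.5980717658851 [[0.005, -0.988, 0.153, 462.814], [-0.999, -0.01, -0.032, 14.133], [0.034, -0.152, -0.988, 761.795], [0.0, 0.0, 0.0, 1.0]]
wrist 400.182913444752 320.80076301219856 [[0.357, 0.884, 0.301, 100.856], [0.934, -0.337, -0.117, 496.718], [-0.002, 0.323, -0.946, 372.895], [0.0, 0.0, 0.0, 1.0]]
```

View pics/a_scene.png

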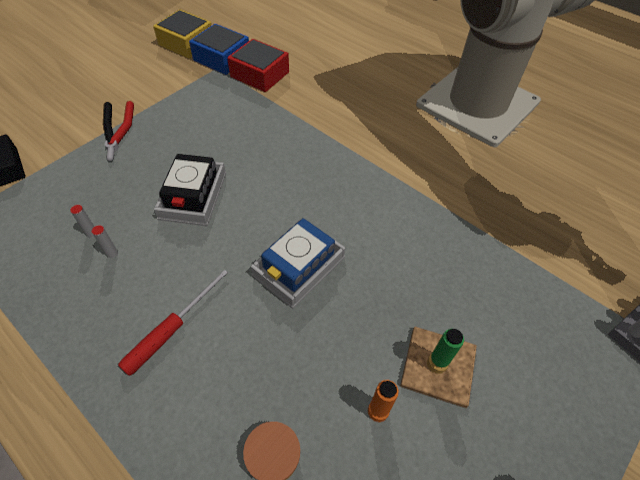

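View pics/a_top.png

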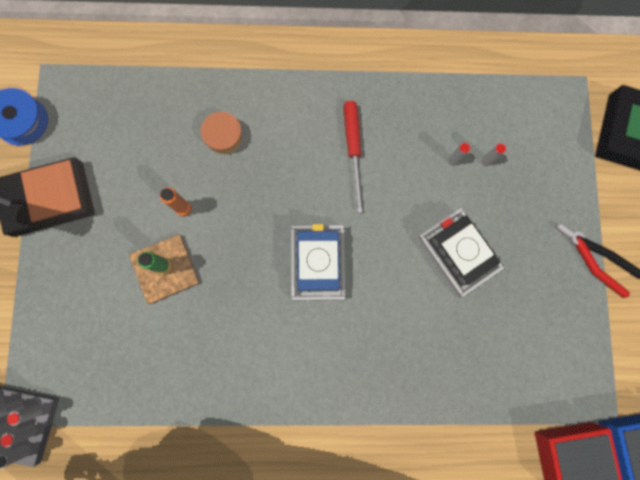

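View pics/a_wrist.png

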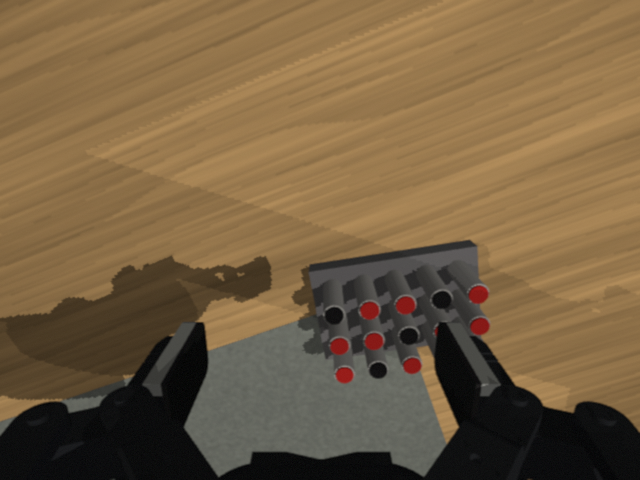

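The scene view shows the green stamp at (447,348) on the cork rest and an orange stamp at (383,400) on the mat. The blue pack's label is at (299,246) and the black pack's at (187,173). In the top view these are green (153,262), orange (174,200), blue label (318,260) and black label (467,249). Only the green stamp on the cork fits. I'll enlarge it to confirm and measure.

Run:
```python
from h import *
import pickle
S=pickle.load(open("a_scene.pkl","rb"));T=pickle.load(open("a_top.pkl","rb"))
c=np.hstack([cv2.resize(S["pixels"][310:430,340:490],None,fx=2.6,fy=2.6,interpolation=2),cv2.resize(T["pixels"][170:310,110:285],(390,312),interpolation=2)])
cv2.imwrite("pics/crop.png",c);print(c.shape)
for n,f in(("scene",S),("top",T)):
    w=cloud(f);h=cv2.cvtColor(f["pixels"],cv2.COLOR_BGR2HSV);H,Sa,V=[h[...,i].astype(int) for i in range(3)]
    m=(H>45)&(H<85)&(Sa>100)&(w[...,2]>20)&(w[...,2]<110)
    k,l,st,ce=cv2.connectedComponentsWithStats(m.astype(np.uint8))
    for i in range(1,k):
        if st[i,4]>40:
            q=w[l==i]; print(n,"green",ce[i].round(),st[i,4],np.nanmedian(q,0).round(1),np.nanpercentile(q,[2,98],axis=0).round(1).tolist())
    m=(Sa<50)&(V>150)&(w[...,2]>40)&(w[...,2]<70)
    m=cv2.morphologyEx(m.astype(np.uint8),cv2.MORPH_CLOSE,np.ones((5,5)))
    k,l,st,ce=cv2.connectedComponentsWithStats(m)
    for i in range(1,k):
        if st[i,4]>300:
            q=w[l==i];print(n,"label",ce[i].round(1),st[i,4],np.nanmean(q,0).round(1),w[int(ce[i][1]),int(ce[i][0])].round(1))
            r=cv2.minAreaRect(q[:,:2].astype(np.float32));print(r)
    m=(H>5)&(H<25)&(abs(w[...,2]-12)<5)&(w[...,1]>150)
    k,l,st,ce=cv2.connectedComponentsWithStats(m.astype(np.uint8))
    for i in range(1,k):
        if st[i,4]>300:
            q=w[l==i];print(n,"cork",ce[i].round(1),st[i,4],np.nanmedian(q,0).round(1),cv2.minAreaRect(q[:,:2].astype(np.float32)))
    # cap: dark above 80
    m=(V<60)&(w[...,2]>85)&(w[...,2]<125)&(w[...,0]>300)
    k,l,st,ce=cv2.connectedComponentsWithStats(m.astype(np.uint8))
    for i in range(1,k):
        if st[i,4]>30: q=w[l==i];print(n,"cap",ce[i].round(1),st[i,4],np.nanmedian(q,0).round(1),np.nanpercentile(q,[3,97],axis=0).round(1).tolist())
```

```text
(312, 780, 3)
scene green [445. 351.] 588 [555.6 255.1  79.2] [[542.3, 242.7, 37.0], [558.4, 265.9, 104.8]]
scene label [186.1 174.3] 922 [ 572.9 -239.    55.5] [ 572.8 -239.2   55.8]
((573.3062744140625, -239.03707885742188), (58.86981201171875, 59.637359619140625), 33.57162094116211)
scene label [297.9 246.7] 1315 [553.    1.   55.5] [ 5.534e+02 -5.000e-01  5.590e+01]
((552.4153442382812, 0.1343402862548828), (61.30194854736328, 61.396751403808594), 0.30312466621398926)
scene cork [438.4 369.3] 3390 [552.4 266.1  11. ] ((542.3319091796875, 257.2561340332031), (90.85885620117188, 90.39688110351562), 23.552724838256836)
scene cap [453.9 336.1] 203 [546.3 253.6 107. ] [[537.5, 245.4, 104.4], [554.4, 262.0, 108.9]]
scene cap [444.5 345. ] 81 [557.2 250.9  92.6] [[551.2, 242.9, 86.3], [558.4, 258.2, 99.3]]
scene cap [387.6 389. ] 216 [646.9 232.   94.9] [[639.3, 223.8, 93.0], [655.0, 240.0, 96.7]]
top green [634. 123.] 366 [ 799.  -547.5   41.8] [[773.7, -557.5, 38.9], [831.4, -532.3, 44.2]]
top green [151. 263.] 60 [538.6 245.3 101.7] [[533.9, 242.0, 93.1], [550.3, 255.1, 104.7]]
top label [467.4 248.9] 1427 [ 572.7 -238.6   56.7] [ 573.8 -237.3   58.7]
((573.9008178710938, -238.47085571289062), (59.612709045410156, 61.093353271484375), 34.060977935791016)
top label [317.8 259.7] 1509 [553.    1.7  56.9] [554.    3.   57.1]
((553.2927856445312, 1.5678234100341797), (61.73163986206055, 62.71955871582031), 1.7955785989761353)
top cork [165.4 269.7] 2408 [534.1 250.9  12.4] ((542.898681640625, 257.9102478027344), (90.80799102783203, 90.46162414550781), 23.7100772857666)
```

View pics/crop.png

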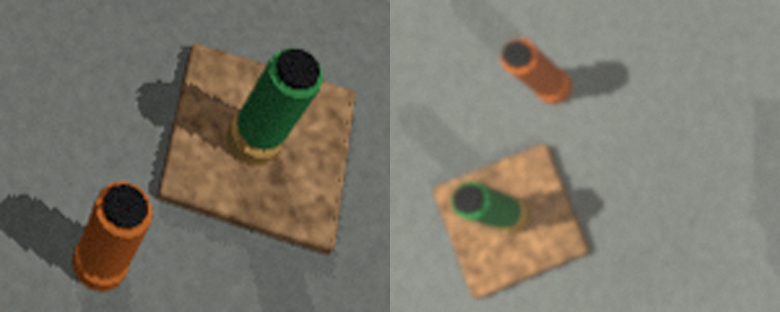

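The crop confirms it: the green stamp with its brass foot stands on the cork (left panel, about (280,110)), and the orange one stands on the bare mat. The measurements are stamp near (546,254) with its top at 107, cork (542.5,257.5) at z 12, and blue label (553,1) at z 56. They agree between views and with the given sizes. Next I move above the stamp for a wrist look.

```bash
python3 -m inch '[[[-6,38,0],[0,0,0],85],[[-6,38,0],[0,0,0],85],[[-6,38,0],[0,0,0],85],[[-6,38,0],[0,0,0],85],[[-6,38,0],[0,0,0],85],[[-6,38,0],[0,0,0],85],[[-6,38,0],[0,0,0],85],[[-6,38,0],[0,0,0],85],[[-6,38,5],[0,0,0],85],[[-6,38,5],[0,0,0],85],[[-6,38,5],[0,0,0],85],[[0,0,0],[0,0,0],85]]' 60
```

```text
time: 1.15
eef_pos: [559.3, 249.6, 233.7]
ee_rot: [0.82, 0.572, -0.004, 0.0]
wrist_force: [0.1, 0.5, 0.0]
grip_width: 0.997
```

```bash
cat > look.py <<'E'
from h import *
import sys
f=cam("wrist");cv2.imwrite(sys.argv[1],f["pixels"]);w=cloud(f)
h=cv2.cvtColor(f["pixels"],cv2.COLOR_BGR2HSV);H,Sa,V=[h[...,i].astype(int) for i in range(3)]
s=read_state();print(s["eef_pos"].round(1),s["ee_rot"].round(4))
m=(V<70)&(w[...,2]>102)&(w[...,2]<114)
k,l,st,ce=cv2.connectedComponentsWithStats(m.astype(np.uint8))
for i in range(1,k):
    if st[i,4]>200: q=w[l==i];print("cap",ce[i].round(1),st[i,4],np.nanmedian(q,0).round(1),cv2.minEnclosingCircle(q[:,:2].astype(np.float32)))
m=(H>45)&(H<85)&(Sa>100)&(w[...,2]>25)
q=w[m];print("green",m.sum(),np.nanpercentile(q,[2,98],axis=0).round(1).tolist())
for z in(40,55,70,85):
    a=q[abs(q[:,2]-z)<4]
    if len(a)>20:
        # fit circle r=13 
        from scipy.optimize import least_squares
        r=least_squares(lambda c:np.hypot(a[:,0]-c[0],a[:,1]-c[1])-13,[a[:,0].mean()+8,a[:,1].mean()],loss="soft_l1");print("axis z",z,r.x.round(1),len(a))
m=(H>5)&(H<25)&(abs(w[...,2]-12)<4); q=w[m]
if m.sum()>500: print("cork",np.nanmedian(q,0).round(1),cv2.minAreaRect(q[:,:2].astype(np.float32)))
E
python3 look.py pics/w1.png
```

```text
[557.  251.  234.1] [ 8.197e-01  5.728e-01 -4.100e-03 -7.000e-04]
cap [319.3 220.7] 720 [544.1 253.6 107.7] ((544.6856689453125, 253.16900634765625), 9.929112434387207)
green 1017 [[532.3, 241.8, 40.1], [555.4, 265.7, 109.2]]
axis z 40 [545.4 252.9] 44
axis z 55 [545.4 253. ] 54
axis z 70 [545.4 253. ] 68
axis z 85 [545.4 253. ] 78
cork [535.5 257.1  11.8] ((633.3732299804688, 217.41880798339844), (582.0804443359375, 305.80426025390625), 86.87838745117188)
```

View pics/w1.png

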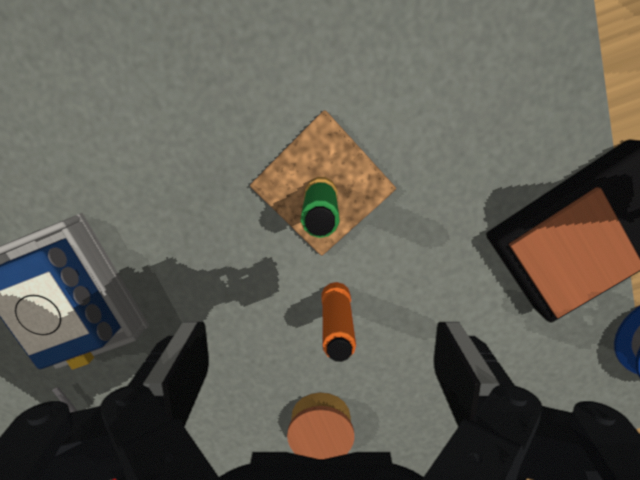

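The wrist view shows the green cap at (320,220) on the cork and the orange stamp at (338,348), clear of the fingers. The wrist fit of the stamp axis, (545,253), agrees with the scene view to within 1.5 mm.

```bash
cat > go.py <<'E'
from h import *
import sys
t=np.array([float(a) for a in sys.argv[1:4]]);s=read_state();r=R.from_quat(s["ee_rot"]);m=r.as_matrix()
ya=np.arctan2(m[1,0],m[0,0]);tm=np.array([[np.cos(ya),np.sin(ya),0],[np.sin(ya),-np.cos(ya),0],[0,0,-1]])
print("eef",s["eef_pos"].round(1),"t",round(s["time"],2),"F",s["wrist_force"].round(1),"grip",round(s["grip_width"]*85.4,1),"zaxis",m[:,2].round(4),"yaw",ya.round(3))
print("shift tool",(m.T@(t-s["eef_pos"])).round(1),"if vertical",(tm.T@(t-s["eef_pos"])).round(1),"turn",(r.inv()*R.from_matrix(tm)).as_rotvec().round(4))
E
python3 go.py 545 253.3 160
```

```text
eef [557.  251.  234.1] t 1.2 F [ 0.3  0.3 -0.5] grip 85.1 zaxis [-0.0076 -0.0036 -1.    ] yaw 1.22
shift tool [ -1.5 -11.6  74.2] if vertical [ -2.  -12.   74.1] turn [-0.0059  0.006  -0.    ]
```

```bash
python3 -m inch '[[[-1,-6,24],[-0.006,0.006,0],85],[[-1,-6,24],[0,0,0],85],[[0,0,20],[0,0,0],85],[[0,0,0],[0,0,0],85],[[0,0,0],[0,0,0],85]]'; python3 go.py 545 253.3 80;python3 look.py pics/w2.png
```

```text
time: 1.62
eef_pos: [542.9, 253.9, 164.0]
ee_rot: [0.82, 0.572, -0.0, -0.001]
wrist_force: [0.2, -0.8, 1.4]
grip_width: 0.997
eef [542.9 253.9 164. ] t 1.62 F [ 0.2 -0.8  1.4] grip 85.1 zaxis [-0.0014  0.0013 -1.    ] yaw 1.219
shift tool [ 0.1  2.3 84. ] if vertical [ 0.1  2.1 84. ] turn [-0.0018 -0.0008  0.    ]
[542.7 253.9 163.8] [ 8.200e-01  5.724e-01 -6.000e-04 -1.000e-03]
cap [320.5 292.3] 1224 [543.8 253.7 107.6] ((545.78173828125, 253.2477569580078), 10.777823448181152)
green 2231 [[532.2, 242.1, 38.5], [551.4, 265.8, 106.9]]
axis z 40 [545.4 253.1] 119
axis z 55 [545.4 253. ] 153
axis z 70 [545.4 253.1] 182
axis z 85 [545.4 253.1] 217
cork [531.4 261.7  11.8] ((569.7366333007812, 238.8232879638672), (455.98089599609375, 187.36920166015625), 75.41926574707031)
```

View pics/w2.png

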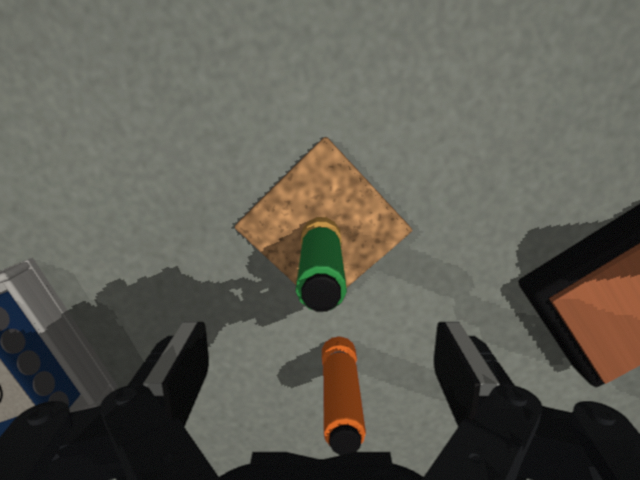

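The stamp is centred between the jaws, with the cap at (320,292). Now I descend.

```bash
python3 -m inch '[[[0,2,20],[0,0,0],85],[[0,0,20],[0,0,0],85],[[0,0,20],[0,0,0],85],[[0,0,12],[0,0,0],85],[[0,0,6],[0,0,0],85],[[0,0,0],[0,0,0],85]]'; python3 go.py 545 253.3 80
```

```text
time: 2.17
eef_pos: [549.5, 259.3, 94.9]
ee_rot: [0.819, 0.574, 0.009, 0.0]
wrist_force: [-1.0, -0.8, -0.2]
grip_width: 0.994
eef [549.5 259.3  94.9] t 2.17 F [-1.  -0.8 -0.2] grip 84.9 zaxis [ 0.0145  0.0094 -0.9999] yaw 1.223
shift tool [-7.4 -2.3 14.8] if vertical [-7.2 -2.2 14.9] turn [ 0.0104 -0.0138 -0.0001]
```

```bash
python3 -m inch '[[[-4,-1,5],[0.01,-0.014,0],85],[[-3,-1,5],[0,0,0],85],[[0,0,0],[0,0,0],85],[[0,0,0],[0,0,0],85],[[0,0,0],[0,0,0],85]]'; python3 go.py 545 253.3 80
```

```text
time: 2.58
eef_pos: [547.6, 254.7, 89.3]
ee_rot: [0.818, 0.575, 0.003, 0.001]
wrist_force: [-0.7, 0.8, 0.0]
grip_width: 0.992
eef [547.6 254.7  89.3] t 2.58 F [-0.7  0.8  0. ] grip 84.7 zaxis [ 0.0061  0.0021 -1.    ] yaw 1.224
shift tool [-2.2 -2.   9.3] if vertical [-2.2 -1.9  9.3] turn [ 0.005 -0.004 -0.   ]
```

```bash
python3 -m inch '[[[-2,-1.5,5],[0.006,-0.005,0],85],[[-1,-1,5],[0.002,-0.002,0],85],[[0,0,3],[0,0,0],85],[[0,0,0],[0,0,0],85]]'; python3 go.py 545 253.3 80
```

```text
time: 2.92
eef_pos: [544.7, 252.7, 76.5]
ee_rot: [0.819, 0.574, -0.001, -0.0]
wrist_force: [0.0, -0.8, 0.0]
grip_width: 0.994
eef [544.7 252.7  76.5] t 2.92 F [ 0.  -0.8  0. ] grip 84.9 zaxis [-0.0024 -0.001  -1.    ] yaw 1.224
shift tool [ 0.6  0.  -3.5] if vertical [ 0.6  0.  -3.5] turn [-0.0019  0.0018 -0.    ]
```

```bash
python3 -m inch '[[[0.5,0,-2],[-0.002,0.002,0],60],[[0,0,0],[0,0,0],40],[[0,0,0],[0,0,0],30],[[0,0,0],[0,0,0],15],[[0,0,0],[0,0,0],15],[[0,0,0],[0,0,0],15],[[0,0,0],[0,0,0],15],[[0,0,0],[0,0,0],15]]' 40; python3 go.py 545 253.3 80; python3 look.py pics/w3.png
```

```text
time: 3.58
eef_pos: [544.8, 253.3, 78.3]
ee_rot: [0.819, 0.574, -0.0, -0.0]
wrist_force: [-0.4, 0.7, 0.6]
grip_width: 0.292
eef [544.8 253.3  78.3] t 3.58 F [-0.4  0.7  0.6] grip 24.9 zaxis [-2.e-04  2.e-04 -1.e+00] yaw 1.224
shift tool [ 0.1  0.2 -1.7] if vertical [ 0.1  0.2 -1.7] turn [-0.0002 -0.0001  0.    ]
[544.8 253.3  78.3] [ 8.186e-01  5.744e-01 -0.000e+00 -1.000e-04]
cap [194.5 414.7] 6506 [528.3 221.9 109. ] ((531.626220703125, 225.33346557617188), 20.772722244262695)
cap [446.6 414.8] 6513 [549.3 287.3 108.9] ((552.1678466796875, 283.85760498046875), 20.619043350219727)
cap [320.7 418.7] 3754 [542.8 254.2 107.6] ((546.238037109375, 253.7127685546875), 11.914145469665527)
green 8130 [[532.2, 243.4, 37.8], [547.4, 266.1, 102.7]]
axis z 40 [545.5 253.2] 403
axis z 55 [545.6 253.2] 551
axis z 70 [545.5 253.2] 762
axis z 85 [545.5 253.2] 1026
cork [527.6 266.9  11.8] ((562.5586547851562, 231.6063232421875), (365.02685546875, 173.53846740722656), 78.75735473632812)
```

View pics/w3.png

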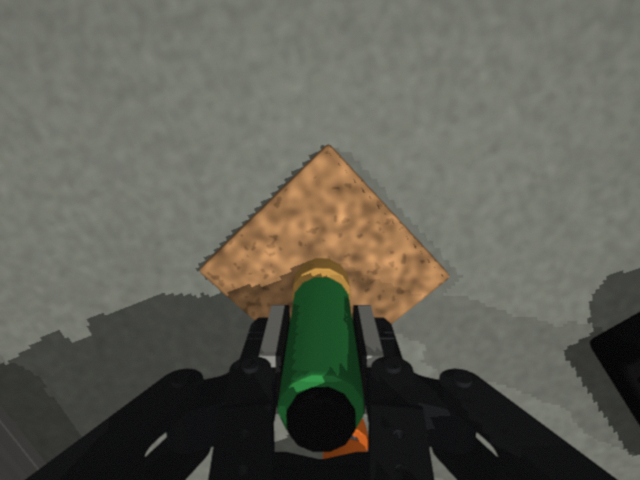

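The stamp is gripped and upright, with the cap at (320,418) between the pads. Its foot is 66.3 mm below the TCP. I lift it.

```bash
python3 -m inch '[[[0,0,-6],[0,0,0],15],[[0,0,-12],[0,0,0],15],[[0,0,-20],[0,0,0],15],[[0,0,-20],[0,0,0],15],[[0,0,-12],[0,0,0],15],[[0,0,0],[0,0,0],15],[[0,0,0],[0,0,0],15]]'; python3 go.py 552 1 170; python3 look.py pics/w4.png
```

```text
time: 4.22
eef_pos: [542.7, 252.2, 150.0]
ee_rot: [0.819, 0.574, -0.003, -0.001]
wrist_force: [0.3, 0.5, -1.2]
grip_width: 0.295
eef [542.7 252.2 150. ] t 4.22 F [ 0.3  0.5 -1.2] grip 25.2 zaxis [-0.0063 -0.0028 -1.    ] yaw 1.224
shift tool [-233.2   94.1  -19.3] if vertical [-233.1   94.2  -20. ] turn [-0.005   0.0047 -0.    ]
[542.8 252.3 150. ] [ 8.186e-01  5.744e-01 -3.300e-03 -6.000e-04]
green 8130 [[530.1, 242.5, 109.6], [545.3, 265.0, 174.6]]
cork [533.5 260.3  11.8] ((581.1805419921875, 197.22201538085938), (514.2666015625, 215.58218383789062), 82.28934478759766)
```

View pics/w4.png

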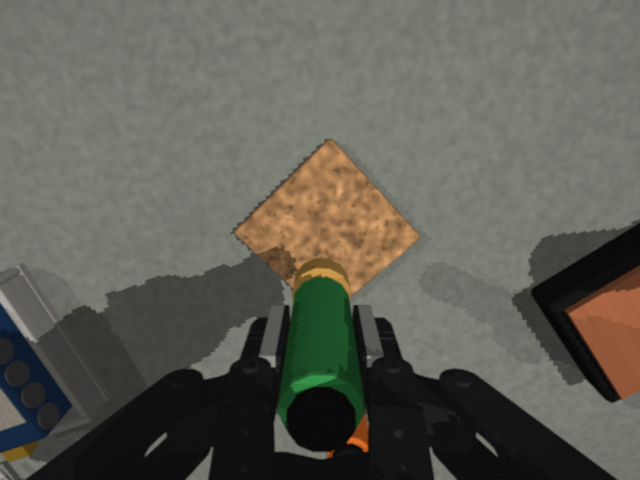

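The stamp is held with no slip: the same 8130 green pixels, foot now at z 84. Next, over to the blue pack.

```bash
python3 -m inch '[[[-15,6,-6],[-0.005,0.005,0],15],[[-26,11,-5],[0,0,0],15],[[-30,12,-3],[0,0,0],15],[[-30,12,0],[0,0,0],15],[[-30,12,0],[0,0,0],15],[[-30,12,0],[0,0,0],15],[[-30,12,0],[0,0,0],15],[[-20,8,0],[0,0,0],15],[[-10,4,0],[0,0,0],15],[[0,0,0],[0,0,0],15],[[0,0,0],[0,0,0],15]]'; python3 go.py 552 1 160
```

```text
time: 5.18
eef_pos: [545.6, 5.8, 151.6]
ee_rot: [0.817, 0.577, -0.008, -0.005]
wrist_force: [-0.2, -0.5, -0.5]
grip_width: 0.292
eef [545.6   5.8 151.6] t 5.18 F [-0.2 -0.5 -0.5] grip 24.9 zaxis [-0.0181 -0.001  -0.9998] yaw 1.229
shift tool [-2.5  7.5 -8.5] if vertical [-2.4  7.6 -8.4] turn [-0.0167  0.007  -0.0001]
```

```bash
python3 -m inch '[[[-2,5,-4],[-0.017,0.007,0],15],[[0,3,0],[0,0,0],15],[[0,0,0],[0,0,0],15],[[0,0,0],[0,0,0],15]]'
cat > lab.py <<'E'
from h import *
import sys
for n in sys.argv[2:]:
    f=cam(n);w=cloud(f);h=cv2.cvtColor(f["pixels"],cv2.COLOR_BGR2HSV);Sa,V=h[...,1].astype(int),h[...,2].astype(int)
    cv2.imwrite(sys.argv[1]+n+".png",f["pixels"])
    m=(Sa<60)&(V>140)&(w[...,2]>42)&(w[...,2]<70)&(abs(w[...,1])<60)&(abs(w[...,0]-553)<60)
    m=cv2.morphologyEx(m.astype(np.uint8),cv2.MORPH_CLOSE,np.ones((5,5)));q=w[m>0];q=q[~np.isnan(q[:,0])]
    print(n,m.sum(),np.mean(q,0).round(1),cv2.minAreaRect(q[:,:2].astype(np.float32)),"z med",np.median(q[:,2]).round(1))
    g=(h[...,0]>45)&(h[...,0]<85)&(Sa>100)&(w[...,2]>60)&(w[...,0]>450)&(w[...,0]<650)&(abs(w[...,1])<100)
    a=w[g]
    if len(a)>20:
        from scipy.optimize import least_squares
        for lo in(0,.5):
            b=a[(a[:,2]>np.quantile(a[:,2],lo))&(a[:,2]<=np.quantile(a[:,2],lo+.5))]
            r=least_squares(lambda c:np.hypot(b[:,0]-c[0],b[:,1]-c[1])-13,b[:,:2].mean(0)-5*(f["M"][:2,3]-b[:,:2].mean(0))/100,loss="soft_l1");print("  axis",r.x.round(1),"z",b[:,2].mean().round(1))
E
python3 lab.py pics/p1 wrist scene top; python3 go.py 552 1 160
```

```text
time: 5.52
eef_pos: [553.1, 5.4, 155.0]
ee_rot: [0.815, 0.579, 0.001, -0.0]
wrist_force: [0.1, 0.2, -0.8]
grip_width: 0.294
wrist 6475 [543.2   5.2  56.4] ((553.216064453125, -0.022068023681640625), (61.31529998779297, 61.1881217956543), 0.9625322818756104) z med 56.4
  axis [553.8   5.4] z 141.3
  axis [554.2   5.1] z 173.9
scene 755 [555.   13.5  55.5] ((552.5180053710938, 1.0472068786621094), (62.339744567871094, 60.91261672973633), 1.3901450634002686) z med 55.5
  axis [575.8  15.6] z 130.2
  axis [578.    8.1] z 190.4
top 0 [nan nan nan] ((0.0, 0.0), (0.0, 0.0), 0.0) z med nan
eef [552.8   5.1 154.9] t 5.67 F [-0.3 -0.2 -1.3] grip 24.9 zaxis [ 4.0e-04  1.4e-03 -1.0e+00] yaw 1.234
shift tool [-4.1  0.5 -5.1] if vertical [-4.1  0.5 -5.1] turn [-0.0001 -0.0015  0.    ]
  return _methods._mean(a, axis=axis, dtype=dtype,
  ret = um.true_divide(
  ret = ret.dtype.type(ret / rcount)
```

View pics/p1wrist.png

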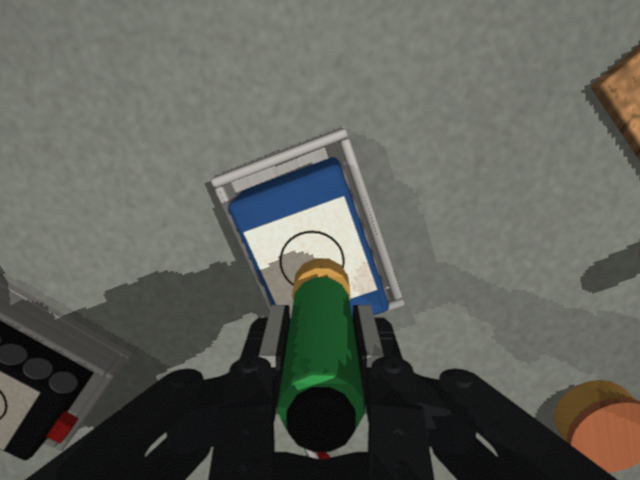

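View pics/p1scene.png

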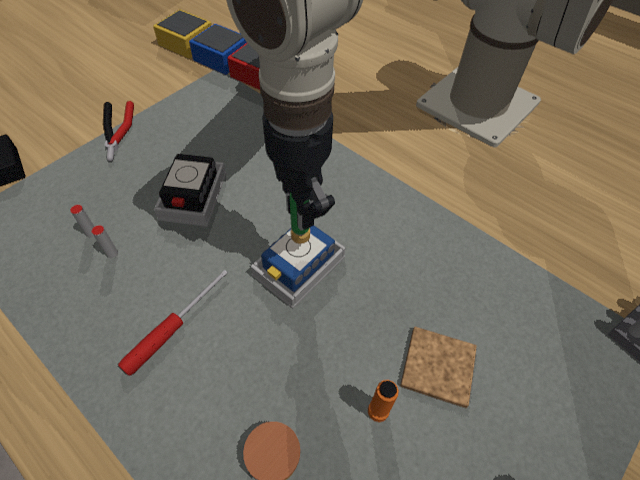

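Wrist view: the label fits at (553,0.5), z 56, 61 mm square, with the stamp foot at (320,272) directly above it. I have 4 mm left to correct in y, then I descend to just above the label.

```bash
python3 -m inch '[[[-4,0.5,4],[0,0,0],15],[[-1,0,8],[0,0,0],15],[[0,0,6],[0,0,0],15],[[0,0,3],[0,0,0],15],[[0,0,0],[0,0,0],15],[[0,0,0],[0,0,0],15]]'; python3 go.py 552.2 0.4 124
```

```text
time: 6.17
eef_pos: [550.7, 0.3, 130.8]
ee_rot: [0.815, 0.579, -0.0, -0.001]
wrist_force: [0.0, 0.3, -1.6]
grip_width: 0.291
eef [5.507e+02 3.000e-01 1.308e+02] t 6.17 F [ 0.   0.3 -1.6] grip 24.8 zaxis [-0.0014  0.0014 -1.    ] yaw 1.235
shift tool [0.5 1.4 6.8] if vertical [0.5 1.4 6.8] turn [-0.0018 -0.0009  0.    ]
```

```bash
python3 -m inch '[[[0.5,1.4,2],[-0.002,0,0],15],[[0,0,2],[0,0,0],15],[[0,0,0],[0,0,0],15],[[0,0,0],[0,0,0],15]]'; python3 go.py 552.2 0.4 122.3; python3 lab.py pics/p2 wrist
```

```text
time: 6.5
eef_pos: [552.5, 0.3, 126.3]
ee_rot: [0.815, 0.579, 0.001, -0.0]
wrist_force: [-0.1, -0.1, -1.1]
grip_width: 0.291
eef [5.525e+02 3.000e-01 1.263e+02] t 6.5 F [-0.1 -0.1 -1.1] grip 24.8 zaxis [ 7.e-04  8.e-04 -1.e+00] yaw 1.235
shift tool [ 0.  -0.4  4. ] if vertical [ 0.  -0.4  4. ] turn [ 0.0004 -0.001  -0.    ]
wrist 7334 [542.3   6.4  56.4] ((553.1109619140625, 0.013364791870117188), (61.16437530517578, 61.06785202026367), 0.8539308309555054) z med 56.4
  axis [5.533e+02 2.000e-01] z 112.6
  axis [553.7   0. ] z 145.2
```

View pics/p2wrist.png

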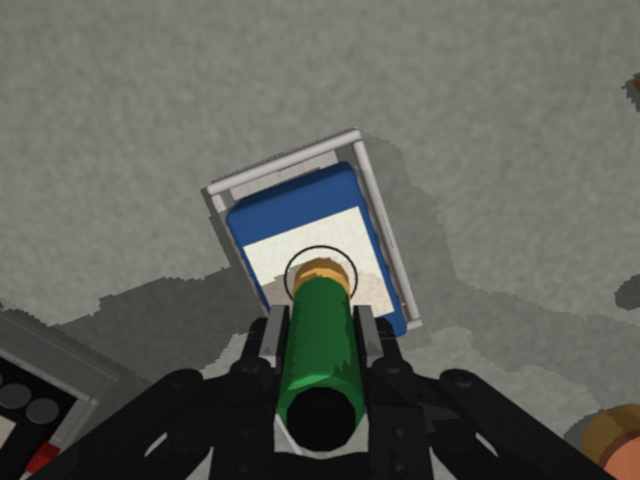

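The foot at (321,272) sits centred in the ring, with the axis at (553.3,0.2) against the label centre at (553.1,0.0). Now I press in small steps.

```bash
python3 -m inch '[[[0,-0.3,2],[0,0,0],15],[[0,0,1.5],[0,0,0],15],[[0,0,1],[0,0,0],15],[[0,0,0],[0,0,0],15]]'; python3 go.py 552.2 0.4 118.3
```

```text
time: 6.88
eef_pos: [552.8, 0.4, 122.3]
ee_rot: [0.815, 0.579, 0.001, 0.0]
wrist_force: [-1.3, 0.1, 0.0]
grip_width: 0.288
eef [5.528e+02 4.000e-01 1.223e+02] t 6.88 F [-1.3  0.1  0. ] grip 24.6 zaxis [ 2.5e-03  7.0e-04 -1.0e+00] yaw 1.235
shift tool [-0.2 -0.6  4. ] if vertical [-0.2 -0.6  4. ] turn [ 0.0021 -0.0015 -0.    ]
```

```bash
python3 -m inch '[[[0,0,1.5],[0,0,0],15],[[0,0,1.5],[0,0,0],15],[[0,0,0],[0,0,0],15]]'; python3 go.py 552.2 0.4 118.3
```

```text
time: 7.13
eef_pos: [552.9, 0.4, 120.6]
ee_rot: [0.815, 0.579, 0.002, 0.001]
wrist_force: [-1.7, -0.1, 3.1]
grip_width: 0.294
eef [5.529e+02 4.000e-01 1.206e+02] t 7.13 F [-1.7 -0.1  3.1] grip 25.1 zaxis [ 3.6e-03  6.0e-04 -1.0e+00] yaw 1.235
shift tool [-0.2 -0.7  2.3] if vertical [-0.2 -0.7  2.3] turn [ 0.0032 -0.0018 -0.    ]
```

```bash
python3 -m inch '[[[0,0,1.5],[0,0,0],15],[[0,0,1.5],[0,0,0],15],[[0,0,0.5],[0,0,0],15]]'; python3 go.py 552.2 0.4 118.3
```

```text
time: 7.38
eef_pos: [552.9, 0.4, 118.8]
ee_rot: [0.815, 0.579, 0.002, 0.001]
wrist_force: [-3.9, 0.7, 6.6]
grip_width: 0.293
eef [5.529e+02 4.000e-01 1.188e+02] t 7.38 F [-3.9  0.7  6.6] grip 25.0 zaxis [ 5.e-03  5.e-04 -1.e+00] yaw 1.235
shift tool [-0.2 -0.7  0.5] if vertical [-0.2 -0.7  0.5] turn [ 0.0045 -0.0021 -0.    ]
```

```bash
python3 -m inch '[[[0,-0.3,0.4],[0.003,0,0],15],[[0,0,0.3],[0,0,0],15],[[0,0,0],[0,0,0],15],[[0,0,0],[0,0,0],15]]'; python3 go.py 552.2 0.4 118.3; python3 lab.py pics/p3 wrist scene
```

```text
time: 7.72
eef_pos: [552.9, 0.3, 120.2]
ee_rot: [0.815, 0.579, 0.002, 0.001]
wrist_force: [-2.6, -0.3, 4.4]
grip_width: 0.294
eef [5.529e+02 3.000e-01 1.202e+02] t 7.72 F [-2.6 -0.3  4.4] grip 25.1 zaxis [ 0.0042  0.0011 -1.    ] yaw 1.235
shift tool [-0.2 -0.7  1.9] if vertical [-0.2 -0.7  1.9] turn [ 0.0036 -0.0025 -0.    ]
wrist 7373 [541.7   6.5  54.4] ((553.1177978515625, -0.05100250244140625), (61.07320785522461, 61.15626525878906), 1.0491570234298706) z med 54.3
  axis [5.537e+02 3.000e-01] z 106.6
  axis [5.541e+02 1.000e-01] z 139.1
scene 578 [553.3  17.5  53.5] ((551.8261108398438, 0.5553054809570312), (61.99491882324219, 60.82891845703125), 0.42221352458000183) z med 53.5
  axis [576.6   9.1] z 97.7
  axis [577.2   6. ] z 169.7
```

View pics/p3wrist.png

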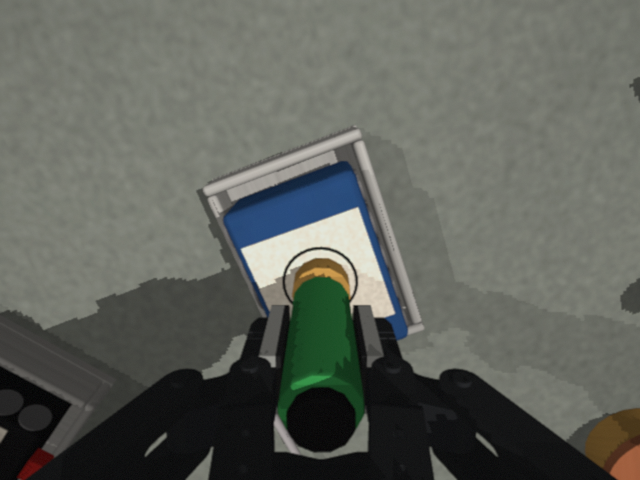

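The pack sinks 2 mm by the wrist depth (56.4 to 54.4) with no slide. Zero rows let the spring push the stamp back up, so I press a bit deeper and hold it with small steady shifts.

```bash
python3 -m inch '[[[0,0,1.5],[0,0,0],15],[[0,0,1.5],[0,0,0],15],[[0,0,1],[0,0,0],15],[[0,0,0.8],[0,0,0],15]]'; python3 go.py 552.2 0.4 118.3
```

```text
time: 8.15
eef_pos: [553.0, 0.3, 117.1]
ee_rot: [0.815, 0.579, 0.003, 0.001]
wrist_force: [-3.4, 1.0, 10.1]
grip_width: 0.293
eef [5.530e+02 3.000e-01 1.171e+02] t 8.15 F [-3.4  1.  10.1] grip 25.0 zaxis [ 0.0056  0.001  -1.    ] yaw 1.235
shift tool [-0.2 -0.7 -1.2] if vertical [-0.2 -0.7 -1.2] turn [ 0.0049 -0.0028 -0.    ]
```

```bash
python3 -m inch '[[[0,0,0.2],[0,0,0],15],[[0,0,0.6],[0,0,0],15],[[0,0,0.6],[0,0,0],15],[[0,0,0.6],[0,0,0],15]]'; python3 go.py 552.2 0.4 118.3; python3 lab.py pics/p4 wrist scene
```

```text
time: 8.48
eef_pos: [552.9, 0.3, 117.7]
ee_rot: [0.815, 0.579, 0.003, 0.002]
wrist_force: [-3.4, -0.5, 8.4]
grip_width: 0.294
eef [5.529e+02 3.000e-01 1.177e+02] t 8.48 F [-3.4 -0.5  8.4] grip 25.1 zaxis [ 7.1e-03  8.0e-04 -1.0e+00] yaw 1.235
shift tool [-0.1 -0.7 -0.6] if vertical [-0.2 -0.7 -0.6] turn [ 0.0064 -0.0031 -0.    ]
wrist 7397 [541.7   6.5  51.9] ((553.3333129882812, 0.09373855590820312), (61.46131896972656, 60.88251876831055), 1.0784498453140259) z med 51.9
  axis [5.537e+02 2.000e-01] z 104.1
  axis [5.541e+02 1.000e-01] z 136.6
scene 571 [553.6  17.5  51. ] ((551.940673828125, 0.6282749176025391), (62.13814926147461, 60.5693473815918), 2.0290567874908447) z med 51.0
  axis [574.9  11.6] z 92.5
  axis [554.2   3.9] z 146.9
```

The pack is held 4.5 mm down in both views (about 9 N), with the axis unmoved at (553.7,0.2). I lift straight up.

```bash
python3 -m inch '[[[0,0,-3],[0,0,0],15],[[0,0,-8],[0,0,0],15],[[0,0,-14],[0,0,0],15],[[0,0,-16],[0,0,0],15],[[0,0,-8],[0,0,0],15],[[0,0,0],[0,0,0],15],[[0,0,0],[0,0,0],15]]'; python3 go.py 544 255 160; python3 lab.py pics/p5 wrist scene
```

```text
time: 9.17
eef_pos: [552.6, 0.4, 166.0]
ee_rot: [0.815, 0.579, 0.002, 0.001]
wrist_force: [1.4, 0.0, -1.8]
grip_width: 0.293
eef [5.526e+02 4.000e-01 1.660e+02] t 9.17 F [ 1.4  0.  -1.8] grip 25.0 zaxis [ 0.0047  0.0011 -1.    ] yaw 1.236
shift tool [237.6 -91.9   6.2] if vertical [237.6 -91.9   6. ] turn [ 0.0041 -0.0026 -0.    ]
wrist 6680 [545.1   5.7  56.4] ((553.3685913085938, 0.08573532104492188), (61.787696838378906, 61.04896926879883), 1.0553380250930786) z med 56.5
  axis [5.534e+02 3.000e-01] z 152.2
  axis [5.537e+02 1.000e-01] z 184.7
scene 985 [554.7   9.2  55.8] ((552.11962890625, 1.6692790985107422), (62.11625671386719, 59.50410461425781), 1.1745738983154297) z med 55.6
  axis [573.7  12.6] z 140.6
  axis [565.1  13.3] z 202.7
```

View pics/p5wrist.png

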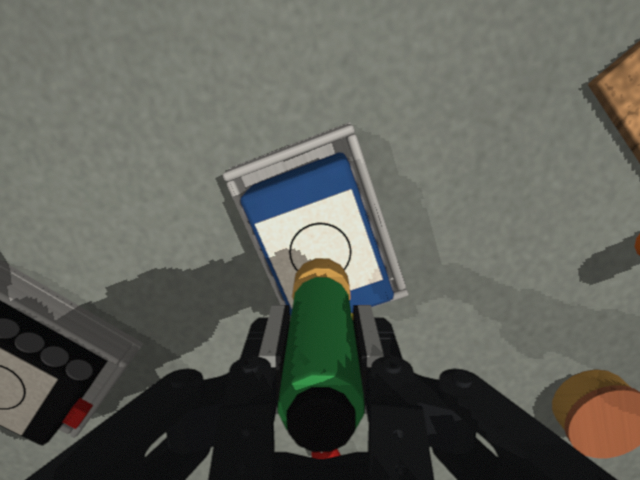

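The pack has sprung back to 56.4, and the stamp is still held the same way (foot at (321,272) in view, well above the label). Now back to the rest, aiming at the cork's centre.

```bash
python3 -m inch '[[[15,-6,0],[0.004,-0.003,0],15],[[28,-11,0],[0,0,0],15],[[30,-12,0],[0,0,0],15],[[30,-12,0],[0,0,0],15],[[30,-12,0],[0,0,0],15],[[30,-12,0],[0,0,0],15],[[30,-12,0],[0,0,0],15],[[22,-9,0],[0,0,0],15],[[10,-4,0],[0,0,0],15],[[0,0,0],[0,0,0],15],[[0,0,0],[0,0,0],15]]'; python3 go.py 542 257.3 110
```

```text
time: 10.18
eef_pos: [537.3, 249.4, 152.4]
ee_rot: [0.817, 0.577, -0.009, -0.002]
wrist_force: [-0.4, -0.1, -1.0]
grip_width: 0.293
eef [537.3 249.4 152.4] t 10.18 F [-0.4 -0.1 -1. ] grip 25.0 zaxis [-0.0173 -0.0071 -0.9998] yaw 1.23
shift tool [ 9.5  2.4 42.3] if vertical [ 9.   1.8 42.4] turn [-0.014   0.0125 -0.0001]
```

```bash
python3 -m inch '[[[6,1,6],[-0.014,0.0125,0],15],[[3,1,10],[0,0,0],15],[[0,0,12],[0,0,0],15],[[0,0,10],[0,0,0],15],[[0,0,4],[0,0,0],15],[[0,0,0],[0,0,0],15],[[0,0,0],[0,0,0],15]]'; python3 go.py 542 257.3 82
```

```text
time: 10.77
eef_pos: [542.5, 247.6, 105.3]
ee_rot: [0.82, 0.573, -0.004, 0.001]
wrist_force: [-0.0, -0.5, -0.7]
grip_width: 0.294
eef [542.5 247.6 105.3] t 10.77 F [-0.  -0.5 -0.7] grip 25.1 zaxis [-0.0047 -0.0058 -1.    ] yaw 1.219
shift tool [ 9.1 -3.8 23.3] if vertical [ 8.9 -3.8 23.3] turn [-0.0024  0.0071 -0.    ]
```

```bash
python3 -m inch '[[[5,-2,4],[-0.0024,0.007,0],15],[[4,-2,5],[0,0,0],15],[[0,0,4],[0,0,0],15],[[0,0,0],[0,0,0],15],[[0,0,0],[0,0,0],15]]'; python3 go.py 542 257.3 80; python3 look.py pics/r1.png
```

```text
time: 11.18
eef_pos: [542.9, 258.2, 92.4]
ee_rot: [0.82, 0.572, 0.002, 0.0]
wrist_force: [-0.2, 0.2, -1.2]
grip_width: 0.293
eef [542.9 258.2  92.4] t 11.18 F [-0.2  0.2 -1.2] grip 25.0 zaxis [ 0.0026  0.0016 -1.    ] yaw 1.218
shift tool [-1.2 -0.6 12.4] if vertical [-1.2 -0.6 12.4] turn [ 0.0019 -0.0024 -0.    ]
[542.9 258.1  92.4] [8.202e-01 5.721e-01 1.500e-03 1.000e-04]
cap [262.5 374.1] 1636 [530.2 245.9 110. ] ((532.80029296875, 241.1807403564453), 15.513228416442871)
cap [378.9 374.5] 1588 [540.6 274.4 110.2] ((546.2057495117188, 277.7612609863281), 15.669288635253906)
green 8136 [[530.3, 248.3, 51.9], [545.7, 271.0, 116.8]]
axis z 55 [543.8 258.1] 408
axis z 70 [543.7 258.1] 564
axis z 85 [543.7 258.1] 775
cork [528.6 265.   11.7] ((571.689453125, 237.35980224609375), (403.3250732421875, 192.40167236328125), 74.10090637207031)
```

View pics/r1.png

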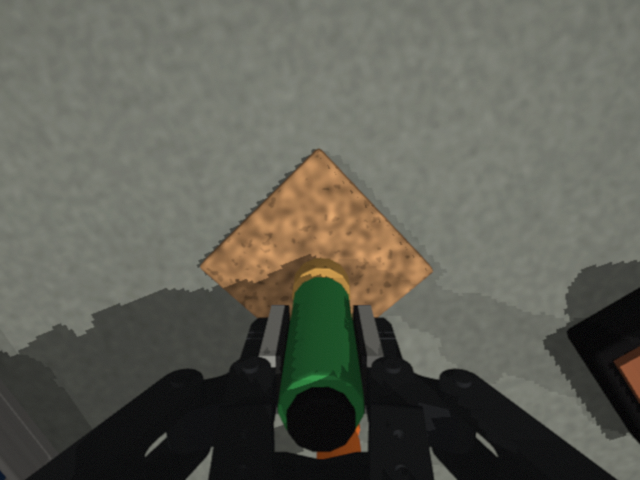

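The stamp is upright over the cork's middle, 14 mm above it. I lower it gently.

```bash
python3 -m inch '[[[-0.5,-0.3,4],[0.002,-0.002,0],15],[[0,0,4],[0,0,0],15],[[0,0,1.5],[0,0,0],15],[[0,0,0],[0,0,0],15],[[0,0,0],[0,0,0],15]]'; python3 go.py 542 257.3 78.5
```

```text
time: 11.65
eef_pos: [542.6, 258.1, 82.4]
ee_rot: [0.82, 0.572, 0.0, -0.0]
wrist_force: [0.9, -1.0, -1.0]
grip_width: 0.288
eef [542.6 258.1  82.4] t 11.65 F [ 0.9 -1.  -1. ] grip 24.6 zaxis [ 6.e-04  6.e-04 -1.e+00] yaw 1.219
shift tool [-1.  -0.3  3.9] if vertical [-1.  -0.3  3.9] turn [ 0.0004 -0.0008 -0.    ]
```

```bash
python3 -m inch '[[[0,0,2],[0,0,0],15],[[0,0,1.5],[0,0,0],15],[[0,0,0.8],[0,0,0],15],[[0,0,0.5],[0,0,0],15]]'; python3 go.py 542 257.3 78.5
```

```text
time: 11.98
eef_pos: [543.0, 258.1, 78.2]
ee_rot: [0.82, 0.572, 0.001, 0.0]
wrist_force: [-1.5, -1.1, 5.4]
grip_width: 0.297
eef [543.  258.1  78.2] t 11.98 F [-1.5 -1.1  5.4] grip 25.4 zaxis [ 1.7e-03  9.0e-04 -1.0e+00] yaw 1.218
shift tool [-1.1 -0.7 -0.3] if vertical [-1.1 -0.7 -0.3] turn [ 0.0012 -0.0015 -0.    ]
```

It has seated at 78.2 with light contact. I let the load relax, then release.

```bash
python3 -m inch '[[[0,0,0],[0,0,0],15],[[0,0,0],[0,0,0],15],[[0,0,0],[0,0,0],27],[[0,0,0],[0,0,0],30],[[0,0,0],[0,0,0],40],[[0,0,0],[0,0,0],55],[[0,0,0],[0,0,0],70],[[0,0,0],[0,0,0],85],[[0,0,0],[0,0,0],85],[[0,0,0],[0,0,0],85]]'; python3 look.py pics/r2.png;python3 go.py 543 258 150
```

```text
time: 12.82
eef_pos: [544.1, 258.6, 79.0]
ee_rot: [0.82, 0.572, 0.002, 0.0]
wrist_force: [0.1, 0.0, -0.1]
grip_width: 0.997
[544.  258.6  79. ] [8.201e-01 5.722e-01 2.300e-03 3.000e-04]
cap [131.5 400.1] 1862 [516.9 217.6 110.3] ((520.4868774414062, 211.2751922607422), 13.387255668640137)
cap [496.8 396.1] 1368 [550.  306.2 109. ] ((555.9603881835938, 306.09210205078125), 10.111961364746094)
cap [318.9 415.4] 3713 [541.3 259.1 107.6] ((543.5460205078125, 258.4232177734375), 11.564238548278809)
cap [553.9 414.3] 348 [558.7 318.3 111.9] ((559.13037109375, 318.48712158203125), 5.239037990570068)
green 7784 [[530.7, 249.2, 37.9], [545.4, 271.0, 102.7]]
axis z 40 [544.  258.1] 400
axis z 55 [544.1 258.2] 526
axis z 70 [544.1 258.2] 712
axis z 85 [544.1 258.2] 947
cork [528.7 266.   11.8] ((577.6036987304688, 302.24188232421875), (228.68150329589844, 173.81126403808594), 77.4238510131836)
eef [544.  258.6  79. ] t 12.87 F [ 0.2 -0.1  1. ] grip 84.9 zaxis [ 0.0042  0.0022 -1.    ] yaw 1.218
shift tool [ -0.6  -0.5 -71. ] if vertical [ -0.9  -0.7 -71. ] turn [ 0.0031 -0.0035 -0.    ]
```

View pics/r2.png

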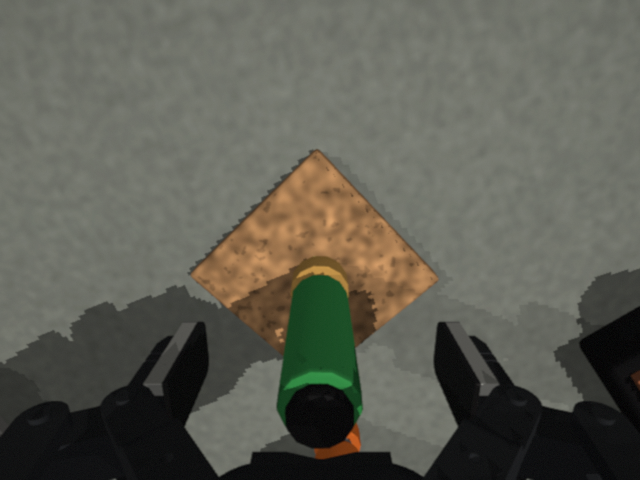

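The stamp stands upright: its axis is at (544,258) at every height, the cap top is at 107.6, and the fingers are fully clear. I retract straight up.

```bash
python3 -m inch '[[[0,0,-6],[0,0,0],85],[[0,0,-14],[0,0,0],85],[[0,0,-20],[0,0,0],85],[[0,0,-20],[0,0,0],85],[[0,0,-20],[0,0,0],85],[[0,0,-20],[0,0,0],85],[[0,0,-10],[0,0,0],85],[[0,0,0],[0,0,0],85],[[0,0,0],[0,0,0],85]]'; python3 look.py pics/r3.png; python3 lab.py pics/r4 scene
```

```text
time: 13.62
eef_pos: [542.6, 257.9, 195.8]
ee_rot: [0.82, 0.572, 0.001, 0.0]
wrist_force: [-0.3, -1.5, -0.6]
grip_width: 0.994
[542.6 257.9 195.7] [8.201e-01 5.722e-01 1.400e-03 1.000e-04]
cap [321.2 264.9] 923 [542.7 258.6 107.6] ((543.4070434570312, 257.9375305175781), 10.180143356323242)
green 1586 [[530.9, 247.3, 39.5], [552.1, 270.7, 107.9]]
axis z 40 [544.1 258. ] 83
axis z 55 [544.  258.1] 104
axis z 70 [544.  258.1] 113
axis z 85 [544. 258.] 148
cork [532.9 254.1  11.8] ((628.3485107421875, 249.50430297851562), (288.1476135253906, 490.862548828125), 1.558815360069275)
scene 400 [544.3  -2.4  55.5] ((551.8391723632812, 0.17465591430664062), (57.49076843261719, 58.09200668334961), 0.7871865034103394) z med 55.5
```

View pics/r3.png

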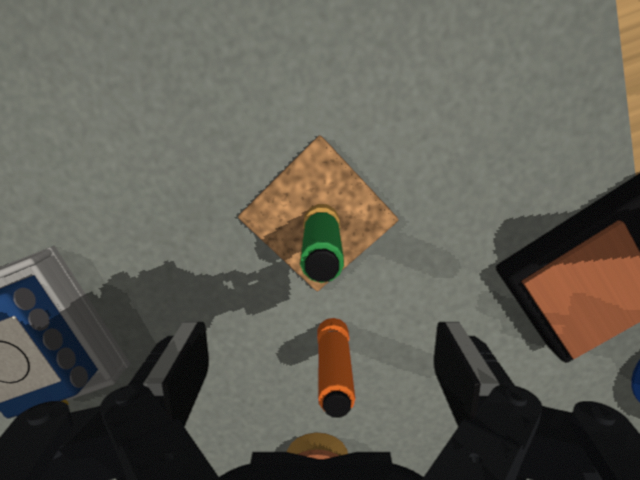

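View pics/r4scene.png

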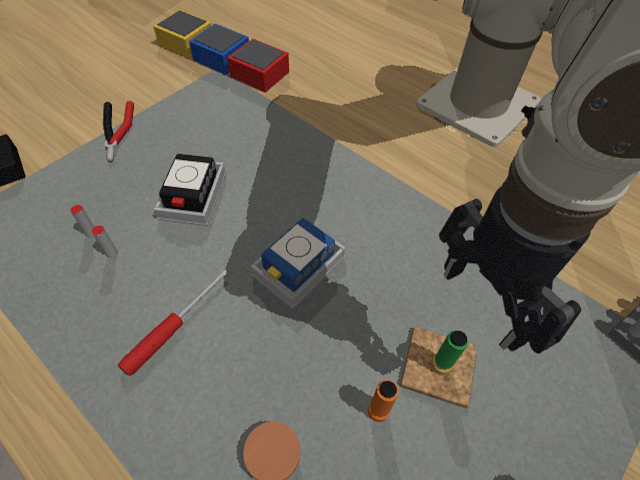

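Both views show the green stamp standing on the cork ((322,255) in the wrist view, (450,350) in the scene view). The packs and the orange stamp are undisturbed, and the gripper is clear.

```bash
python3 -c "
from cell import *
print(job_done())"
```

```text
the job is handed in; nothing more can be done
None
```

I stamped the blue pack's label with the green stamp, stood it back upright on the cork rest, and handed the job in at about 13.7 s of the 53 s allowed.

- **Press:** it was made at about (553.5, 0.2), against a label centre of (553.2, 0.0). The pack sank about 4.5 mm in the held wrist and scene views, about 9 N by the spring data. The deepest moment was about 5.2 mm, or 10 to 11.5 N.
- **Not one even push:** the load eased to about 2 mm (roughly 5.5 N) partway through, because the spring pushed back. I pressed down again without leaving the label.
- **Lift:** straight up. Up to 4 N of sideways force showed during the press, but the stamp axis moved less than 0.5 mm, and the pack sprang back to 56.4 mm. I did not see any visible mark on the label in the pictures, so the mark is judged only from position and force.
- **Final checks:** the stamp stands upright at (544, 258), about 1.5 mm from the cork's centre, with its top at 107.6 mm. The gripper is open and clear above it. I never went near the black pack or the orange stamp, and both look unmoved.
- **Disagreements:** the wrist and scene label heights differed by about 1 mm, within calibration. The scene camera's fit of the stamp axis was unusable while the gripper blocked the view, so I used the wrist camera's.

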